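# Weigh a framed picture on the spring scale

## Task

Weigh the framed picture so that the right wall hook can be chosen: take it out of its wooden rack and hang it by its brass loop on the hook of the spring scale, easing its weight onto the spring so slowly and completely that the hook neither jerks nor bounces when you let go, and never pulling hard on the hook. Let go, let the picture hang at rest for two seconds, and only then press the red lock button on the scale's foot fully down and release it, leaving the picture hanging still. Leave the other things on the desk where they are.

Things in the scene. Friction and masses are not known exactly. Their poses are not given: they have to be found in the camera images.
- frame: dark wooden picture frame, a flat slab 18 mm thick (its x), 240 mm wide (its y), 110 mm high (its z), with a rigid brass loop standing up from the middle of its top edge. Weight unknown, 0.17 to 0.6 kg, centred in the slab. Origin: centre of the underside. Grip it firmly across its thickness at the top edge, about 80 mm to one side of the loop, so that the gripper passes beside the scale's tube
- frame_center (a point): centre of the frame's slab, 55 mm above its underside, 55 mm below its top edge; axes as the frame's
- frame_loop (a point): centre line of the top of the brass loop, 45 mm above the frame's top edge. The loop is 5 mm round bar, an arch in the frame's y-z plane, 35 mm wide inside; axes as the frame's
- scale: spring scale on a fixed stand. Foot 12 mm thick, 50 mm wide, from 160 mm in front of the hook to 130 mm behind it, where it is 120 mm wide; a brass post 105 mm behind the hook, 22 mm to its +y, holds by its top (373 mm high) a white upright tube 24 mm thick, its lower end 293 mm above the desk. Origin: on the desk right below the hook's seat; x points from the hook to the post, z up; the hook opens to -x
- hook_seat (a point): where the middle of the loop's bar comes to rest in the steel J hook (245 mm above the desk unloaded; moves with the hook). Wire 6 mm thick in the scale's x-z plane: shank 11 mm behind (+x), tip 13 mm in front (-x) and 15 mm above, underside 8.5 mm below this point. Bring the loop in from -x, its bar 20 to 30 mm above this point, over the tip, then lower it into the 16 mm throat
- scale_hook (a joint): how far the hook is drawn down (m): 0 unloaded, 0.07 at its end stop; the spring gives 1 N per 10 mm, so a picture draws it down 15 to 60 mm. A red collar on the tube moves with it
- lock_button (a joint): travel of the red lock button (m): 0 up, 0.006 fully down; springs back; about 4 N presses it fully
- lock_button_top (a point): centre of the top of the red lock button, 28 mm wide, on the scale's foot 130 mm in front of the hook; it is pressed straight down
- rack: low fixed wooden rack, 90 x 170 mm, whose slot along its y (23 mm wide, walls up to 42 mm above the desk) holds the frame upright, its underside 12 mm above the desk. Origin: centre of its underside
- mug: blue mug, 80 mm wide, 95 mm high; bystander, origin at its underside
- paperweight: green glass paperweight, 68 mm wide, 32 mm high; bystander, origin at its underside
- screwdriver: screwdriver lying flat; bystander, origin at its underside
- book: red book lying flat, 150 x 210 x 30 mm; bystander, origin at its underside
- ink_jar: small amber jar with a black cap, 52 mm wide, 60 mm high; bystander, origin at its underside
- hook_tray: dark steel tray, 90 x 130 x 30 mm; bystander, origin at its underside
- tape_measure: yellow tape measure, 60 x 60 x 35 mm; bystander, origin at its underside
Things that resemble listed ones, but are neither listed nor needed, are in the scene too. Of the things that look like the frame, the largest one is meant.

How it is judged (in metres and radians):
On the way, in this order (a step that is already met when the one before it is completed fails the run):
1. the picture hangs by its loop from the hook, let go and at rest, for a second (distance between frame_loop and hook_seat below 0.012 m and contact force between frame and scale above 1.2 N and value of joint scale_hook above 0.012 m and angle between frame_center's own z axis and vertical below 0.15 rad and contact force between the fingers and frame below 0.05 N and linear speed of frame below 0.03 m/s and angular speed of frame below 0.3 rad/s and velocity of joint scale_hook between -0.02 and 0.02 m/s), for 1 s.
2. the lock button is pressed fully down (value of joint lock_button above 0.0045 m), for 0.05 s.
At the end, for the whole second after the job is handed in: the picture hangs by its loop on the hook (loop within 12 mm of the hook's resting place, upright within 0.15 rad), drawing the spring down, at rest (under 0.03 m/s) and let go; the lock button has been pressed and is up again (all of step 1 and value of joint lock_button below 0.002 m); the robot touches nothing.
It fails at once if the hook jerks or bounces: it moves faster than 0.08 m/s (velocity of joint scale_hook above 0.08 m/s or velocity of joint scale_hook below -0.08 m/s).
It fails at once if the picture pushes or pulls on the scale with more than 10 N (contact force between frame and scale above 10 N).
It fails at once if the lock button is pressed while the picture is not hanging at rest (value of joint lock_button above 0.003 m and not (distance between frame_loop and hook_seat below 0.012 m and contact force between frame and scale above 1.2 N and value of joint scale_hook above 0.012 m and angle between frame_center's own z axis and vertical below 0.15 rad and contact force between the fingers and frame below 0.05 N and linear speed of frame below 0.03 m/s and angular speed of frame below 0.3 rad/s and velocity of joint scale_hook between -0.02 and 0.02 m/s)).
It fails at once if another thing on the desk is moved by more than 30 mm (distance of any of mug, paperweight, screwdriver, book, ink_jar, hook_tray, tape_measure from where it was at the start of the episode above 0.03 m).
It also fails if it takes over 72 s, if anything falls off the work surface, if the arm or the gripper's body presses on something with over 40 N, if the wrist force passes 120 N, or if a joint passes its speed limit or range.

## Robot

A 6-joint arm with a two-finger parallel gripper is mounted at the origin on the work surface. World frame = base frame: x ahead of the robot, y to its left, z up, the work surface at z = 0. Lengths are in mm, angles in rad, forces in N, time in s.
With the tool pointing down it reaches from about 350 to 975 mm from the base axis. Payload 7.1 kg.
Tool frame: the origin (TCP) lies between the finger pads; the fingertips stand 19 mm ahead of it and the grasp point (between the pads) is the TCP; z points along the fingers, y is the line along which they close (so a half turn about z gives the same grasp; the last joint's range is limited). The gripper opens to 88 mm and grips with 3 to 60 N. Pads are 20 mm wide; open, the fingers measure 115 mm over their backs; the gripper's body (75 mm by 178 mm) begins 61 mm behind the grasp point.
Start: joints at [-1.305, 0.423, 1.63, -0, 1.089, -0.019], TCP at [175.622, -599.802, 241.675] pointing down, gripper open.
Joint ranges: [-3, 3], [-0.9, 2.11], [0.09, 2.58], [-1.31, 4.45], [0.11, 2.69], [-2.54, 2.54]. Speed limits (rad/s): [2.39, 2.39, 3.01, 3.14, 3.14, 3.14].

## Interface

Orientations are given as a rotation vector (axis times angle).
In Python, from workcell import ctrl gives the robot as it stands.
- The arm moves only by the tool arm_command, never from a script. Its argument "series" is a list of rows, each an object with "linear": the shift along the tool's x, y, z in m, a list of three; "turn": the turn about the tool's z in rad. A call has 1 to 10 rows; each row shifts and turns the commanded pose from where the row before left it, along the tool's axes as they then stand; what a row does not reach is not made up. A row lasts 1/10 s, in which the tool goes at most 50 mm and 8.59 degrees, less where a joint would pass 70% of its speed; a pose out of reach is approached as far as the arm can. A call with a gripper value outside its range is refused whole. "jaw" is the opening, from -1 (shut) to 1 (fully open), set as the call begins (left out, the last holds). The fingers move at their own pace and stop on an object; the grip force is fixed at half the most. Time passes only in rows, so rows that do not move let the fingers close. It gives the time, the measured TCP pose, the force, the opening and the grip force at its end, in the units of the state.
- ctrl.get_obs(): the state, without advancing time (a new reading comes with each control period).
- ctrl.get_image(name): name is "side" or "top" or "wrist"; returns a dict with "frame" (384x512x3 uint8, blue, green, red), "fx", "fy", "cx", "cy" (pixels), "k1" (the pictures are not rectified: a ray, as slopes to the right and down, at radius r is drawn at 1 + k1 r^2 times it, then the intrinsics apply), "rvec" (rotation vector, rad) and "tvec" (3), from world to camera coordinates, as OpenCV has them. Camera axes: x right, y down, z forward; pixel columns grow to the right and rows downward; lengths in mm; the calibration is good to about 2 mm. A picture is of the moment at which its call begins. There is no depth.
- ctrl.close_job(): hands the job in; it is judged then, once.
The state is a dict: "t": time; "qpos": joint angles; "qvel": joint speeds; "joint_torque": joint torques, N m; "ee_pos": TCP position; "orientation": TCP orientation; "ft_force": force on the tool from outside, world axes, zero at the start; "moment": the same for the moment, N m; "width": finger opening in mm; "grasp_force": force on a finger pad.
Only numpy, scipy, OpenCV 4.12 (cv2) and the standard library are available. Lean on these libraries where they do the work, as an engineer would, in place of code of your own. Each camera call takes 0.05 s, during which the arm holds its last target. There are 200 camera calls.

## Working session

There is one attempt and no reset: what is moved stays moved. The work goes in short steps, Python scripts to look and compute and a tool call to move; the robot and the scene stay as the last step left them, time stands still between calls to the robot, and variables do not carry over. Pictures are saved under pics/ and viewed, at most 10 in all, crops included, and the job is handed in when it is done.

Besides the shell and the picture viewer there is one more tool, called after "Emit:" as name([rows], argument=value, ...), one row to a line, values as JSON. arm_command: Moves the arm, as the interface text tells. Its arguments: {"type":"object","properties":{"series":{"type":"array"},"jaw":{"type":"number"}},"required":["series"]}

```bash
mkdir -p pics; cat > h.py <<'E'
import numpy as np,cv2,pickle
from workcell import ctrl
def snap(name,fn):
    im=ctrl.get_image(name); pickle.dump(im,open(f'pics/{fn}.pkl','wb')); cv2.imwrite(f'pics/{fn}.png',im['frame']); return im
def load(fn): return pickle.load(open(f'pics/{fn}.pkl','rb'))
def K(im): return np.array([[im['fx'],0,im['cx']],[0,im['fy'],im['cy']],[0,0,1.]]),np.array([im['k1'],0,0,0,0.])
def ray(im,uv):
    k,d=K(im); p=cv2.undistortPointsIter(np.array([[uv]],float),k,d,None,None,(3,50,1e-10))[0,0]
    R=cv2.Rodrigues(np.array(im['rvec'],float))[0]; t=np.array(im['tvec'],float).ravel()
    return -R.T@t, R.T@np.array([p[0],p[1],1])
def onz(im,uv,z):
    c,r=ray(im,uv); return c+r*(z-c[2])/r[2]
def proj(im,P):
    k,d=K(im); return cv2.projectPoints(np.array(P,float).reshape(-1,1,3),np.array(im['rvec'],float),np.array(im['tvec'],float),k,d)[0][:,0]
def tri(a,b):
    A=np.zeros((3,3));B=np.zeros(3)
    for im,uv in (a,b):
        c,r=ray(im,uv); r=r/np.linalg.norm(r); M=np.eye(3)-np.outer(r,r); A+=M;B+=M@c
    return np.linalg.solve(A,B)
E
python3 - <<'E'
from h import *
a=snap('top','t0');b=snap('side','s0');
for i in(a,b): print(ray(i,(256,192)), i['fx'],i['k1'])
print(ctrl.get_obs())
for n in('t0','s0'): cv2.imwrite(f'pics/{n}b.png',cv2.resize(load(n)['frame'],(800,600),interpolation=cv2.INTER_CUBIC))
E
```

```text
(array([3.06940922e+02, 6.71992502e-01, 1.68063946e+03]), array([ 0.16154328,  0.00398905, -0.98696761])) 467.67916882079066 -0.02913083772549982
(array([ 396.39285204, -821.89815066, 1124.56400912]), array([ 0.10582866,  0.63351025, -0.76661596])) 369.97742112653384 -0.10502212319782706
{'t': 0.1, 'qpos': array([-1.30500489e+00,  4.23772938e-01,  1.63063395e+00, -6.35861020e-06,
        1.08858327e+00, -1.89938618e-02]), 'qvel': array([-0.00090249, -0.00272511, -0.00096131,  0.00011741,  0.00095481,
        0.0003992 ]), 'joint_torque': array([ 6.09368672e-04, -5.45613742e+01, -2.74325037e+01,  6.45380630e-02,
        1.87882315e-02, -4.12063412e-05]), 'ee_pos': array([ 175.49323204, -599.34752061,  240.96608611]), 'orientation': array([-3.10842466e+00, -4.45637421e-01,  2.78853115e-04]), 'ft_force': array([-0.30578513,  0.39501287,  0.50554178]), 'moment': array([-0.01086773,  0.0586341 , -0.03536761]), 'grasp_force': 0.0, 'width': 87.87567866561675}
```

View pics/t0b.png

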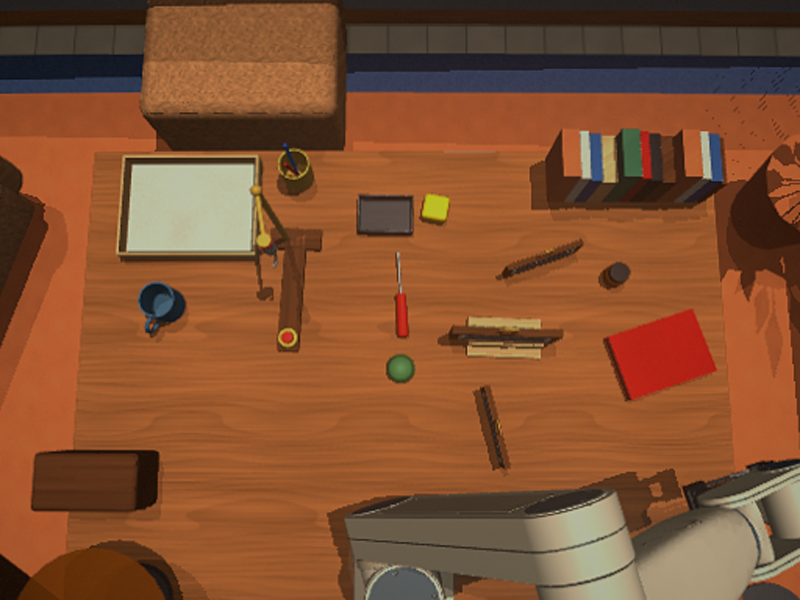

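View pics/s0b.png

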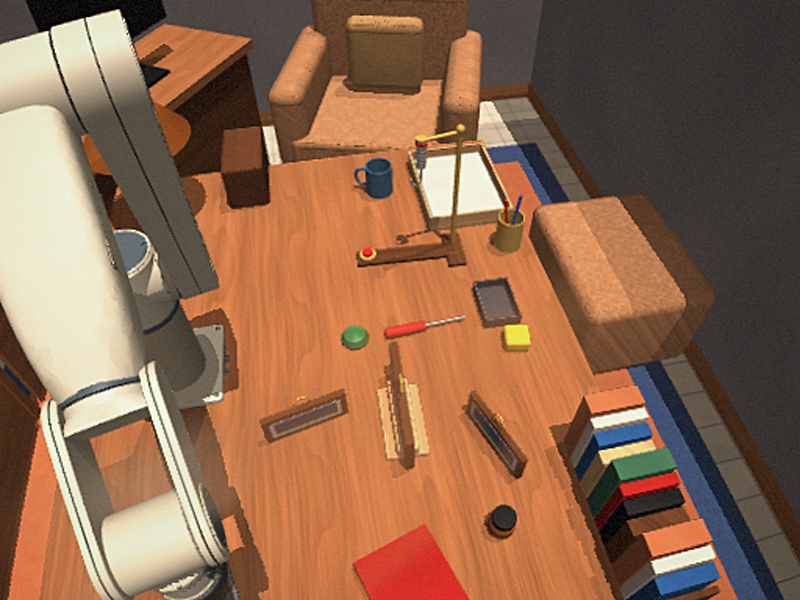

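Top view (800 px wide): rack and frame at (505,335), button (288,338), scale tube/hook around (270,250), mug (160,303). Side view: frame (400,405), tube (420,155), button (367,254). Next, enlarged crops.

```bash
python3 - <<'E'
from h import *
def crop(n,u,v,w,h,s):
    return cv2.resize(load(n)['frame'][v:v+h,u:u+w],None,fx=s,fy=s,interpolation=cv2.INTER_CUBIC)
A=np.vstack([crop('t0',275,190,100,50,8)[:300,:800], np.hstack([crop('t0',155,110,66,50,6)[:300,:396],crop('t0',155,160,67,50,6)[:300,:402]])])
B=np.hstack([crop('s0',230,210,66,100,6),crop('s0',225,75,80,100,5)[:500]*1 if 0 else cv2.resize(load('s0')['frame'][75:175,225:305],(400,600),interpolation=cv2.INTER_CUBIC)])
A=np.hstack([A[:, :800]]) ;print(A.shape,B.shape)
cv2.imwrite('pics/cA.png',A);cv2.imwrite('pics/cB.png',B)
E
```

```text
Traceback (most recent call last):
ValueError: all the input array dimensions except for the concatenation axis must match exactly, but along dimension 1, the array at index 0 has size 800 and the array at index 1 has size 798
```

```bash
python3 - <<'E'
from h import *
def crop(n,u,v,w,h,s): return cv2.resize(load(n)['frame'][v:v+h,u:u+w],None,fx=s,fy=s,interpolation=cv2.INTER_CUBIC)
A=np.vstack([crop('t0',275,195,100,37,8)[:296], np.hstack([crop('t0',155,110,80,60,5),crop('t0',155,170,80,60,5)])])
B=np.hstack([crop('s0',230,210,80,120,5),crop('s0',225,75,80,120,5)])
cv2.imwrite('pics/cA.png',A);cv2.imwrite('pics/cB.png',B);print(A.shape,B.shape)
E
```

```text
(596, 800, 3) (600, 800, 3)
```

View pics/cA.png

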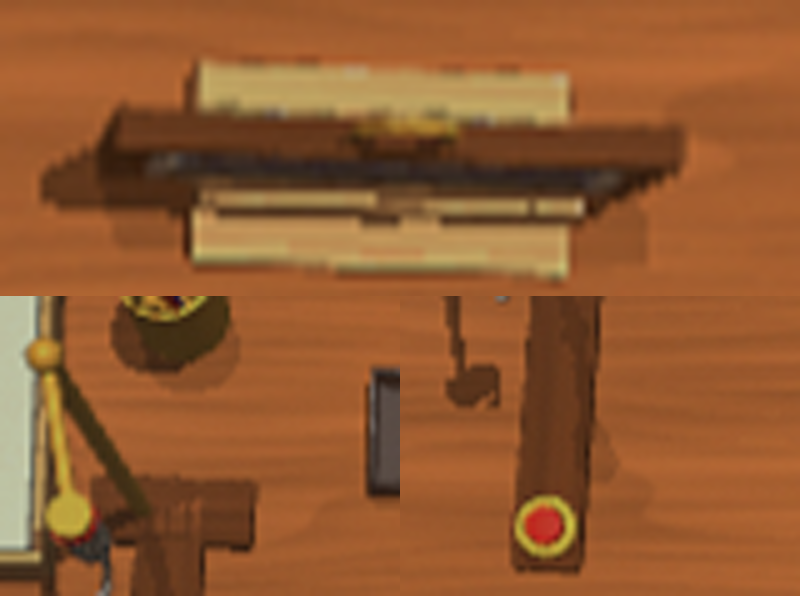

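View pics/cB.png

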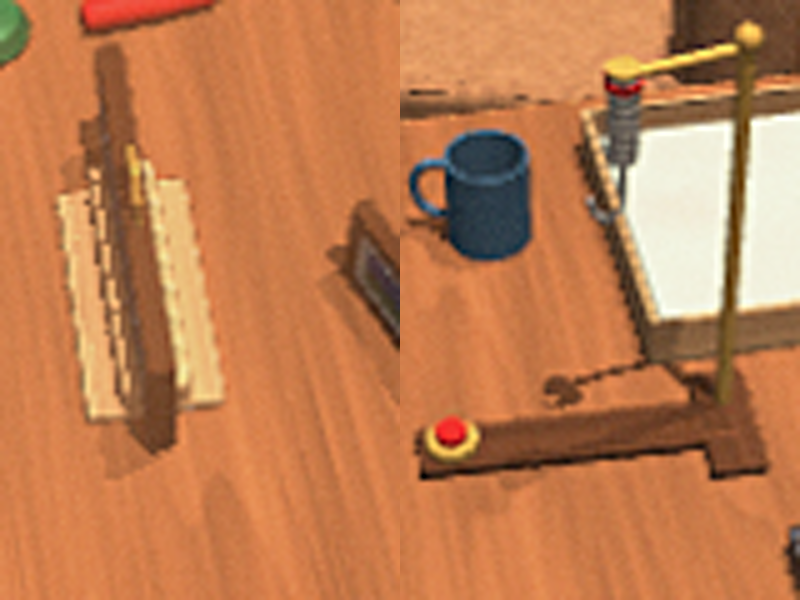

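Crop A: frame top strip corners (120,108),(105,150),(685,125),(685,168), rack corners (200,62),(568,73),(568,275),(190,262), post top (43,352), tube cap (70,512), button (545,525). Crop B: button (452,432), post top (748,35), tube cap (622,68), hook about (605,212), frame loop top (132,150).

```bash
python3 - <<'E'
from h import *
np.set_printoptions(precision=1,suppress=True)
T=load('t0');S=load('s0')
r=lambda x,y:(275+x/8-.44,195+y/8-.44)
s1=lambda x,y:(155+x/5-.4,110+(y-296)/5-.4)
s2=lambda x,y:(155+(x-400)/5-.4,170+(y-296)/5-.4)
b1=lambda x,y:(230+x/5-.4,210+y/5-.4)
b2=lambda x,y:(225+(x-400)/5-.4,75+y/5-.4)
for p in [(120,108),(105,150),(685,125),(685,168)]: print('frame',onz(T,r(*p),122))
for p in [(200,62),(568,73),(190,262),(568,275)]: print('rack',onz(T,r(*p),30))
print('loop z165',onz(T,r(408,126),165), 'tri',tri((T,r(408,124)),(S,b1(132,148))))
print('frame side far top L/R, near', tri((T,r(685,168)),(S,b1(133,380))))
print('button',tri((T,s2(545,525)),(S,b2(452,430))))
print('ball',tri((T,s1(43,352)),(S,b2(748,35))))
print('cap',tri((T,s1(70,512)),(S,b2(622,66))))
# foot corners z=12: rear
for p in [(92,482),(256,480),(252,548)]: print('foot',onz(T,s1(*p),12))
for p in [(512,570),(580,572)]: print('footf',onz(T,s2(*p),12))
E
```

```text
frame [ 507.4 -105.8  122. ]
frame [489.7 -99.3 122. ]
frame [ 500.2 -343.6  122. ]
frame [ 482. -343.  122.]
rack [ 539.9 -148.    30. ]
rack [ 535.  -312.4   30. ]
rack [ 450.7 -142.3   30. ]
rack [ 444.8 -309.6   30. ]
loop z165 [ 494.5 -220.5  165. ] tri [ 494.  -219.3  173.4]
frame side far top L/R, near [ 476.2 -343.5  120.3]
button [492.4 263.2  34.3]
ball [728.4 275.5 376.8]
cap [632.8 256.7 375.8]
foot [748.3 312.7  12. ]
foot [749.8 192.1  12. ]
foot [698.5 194.   12. ]
footf [462.7 289.4  12. ]
footf [461.3 240.8  12. ]
```

Emit:
arm_command([
  {"linear":[0,0,0],"turn":-0.1395},
  {"linear":[0,0,0],"turn":-0.1395},
  {"linear":[0,0,0],"turn":-0.1395},
  {"linear":[0,0,0],"turn":-0.1395},
  {"linear":[0,0,0],"turn":-0.1395},
  {"linear":[0,0,0],"turn":-0.1395},
  {"linear":[0,0,0],"turn":-0.1395},
  {"linear":[0,0,0],"turn":-0.1395},
  {"linear":[0,0,0],"turn":-0.1395},
  {"linear":[0,0,0],"turn":0},
], jaw=1)

```text
t: 1.1
ee_pos: [175.5, -599.5, 241.3]
orientation: [-2.253, -2.188, -0.001]
ft_force: [-0.2, 0.6, -0.6]
width: 88.1
grasp_force: 0.0
```

Emit:
arm_command([
  {"linear":[0.034,0.0342,0],"turn":0},
  {"linear":[0.034,0.0342,0],"turn":0},
  {"linear":[0.034,0.0342,0],"turn":0},
  {"linear":[0.034,0.0342,0],"turn":0},
  {"linear":[0.034,0.0342,0],"turn":0},
  {"linear":[0.034,0.0342,0],"turn":0},
  {"linear":[0.034,0.0342,0],"turn":0},
  {"linear":[0.034,0.0342,0],"turn":0},
  {"linear":[0.034,0.0342,0],"turn":0},
  {"linear":[0,0,0],"turn":0},
])

```text
t: 2.1
ee_pos: [496.0, -299.7, 241.6]
orientation: [2.253, 2.188, 0.002]
ft_force: [-0.7, 0.4, -0.0]
width: 87.8
grasp_force: 0.0
```

```bash
python3 - <<'E'
from h import *
im=snap('wrist','w0'); cv2.imwrite('pics/w0b.png',cv2.resize(im['frame'],(800,600)));print(ctrl.get_obs()['ee_pos'],ray(im,(256,192)))
P=[(494.5-2.4*0+ .03*y -(9 if k else -9)*1, -222.5+y,122) for y in(-120,120) for k in(0,1)]
print(proj(im,P)*1.5625)
E
```

```text
[ 494.24041618 -301.29587497  241.46552173] (array([ 498.99602887, -232.09643468,  384.59726978]), array([ 0.01342315, -0.24407023, -0.96990134]))
[[397.3451704  368.61400833]
 [368.67960841 369.390263  ]
 [399.31677093 -76.27159875]
 [363.66237671 -75.0595563 ]]
```

View pics/w0b.png

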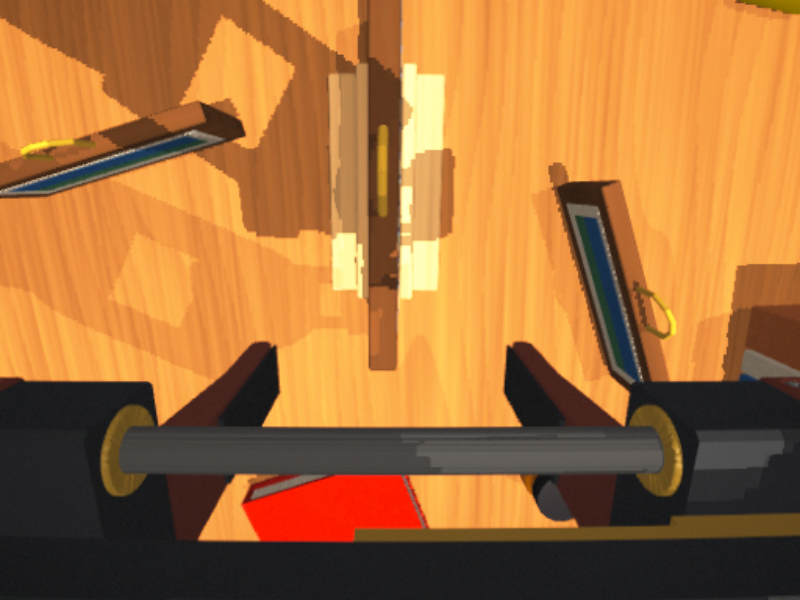

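The wrist view confirms it: the frame's near end is at (369–397,369), exactly as predicted, and the loop at (383,171). Going down.

Emit:
arm_command([
  {"linear":[0,0,0.025],"turn":0},
  {"linear":[0,0,0.025],"turn":0},
  {"linear":[0,0,0.025],"turn":0},
  {"linear":[0,0,0.025],"turn":0},
  {"linear":[0,0,0.02],"turn":0},
  {"linear":[0,0,0.0175],"turn":0},
  {"linear":[0,0,0],"turn":0},
  {"linear":[0,0,0],"turn":0},
  {"linear":[0,0,0],"turn":0},
  {"linear":[0,0,0],"turn":0},
])

```text
t: 3.15
ee_pos: [493.0, -303.9, 105.3]
orientation: [2.255, 2.185, 0.001]
ft_force: [0.5, 0.1, -0.3]
width: 87.6
grasp_force: 0.0
```

Emit:
arm_command([
  {"linear":[0,0,0],"turn":0},
  {"linear":[0,0,0],"turn":0},
  {"linear":[0,0,0],"turn":0},
  {"linear":[0,0,0],"turn":0},
  {"linear":[0,0,0],"turn":0},
  {"linear":[0,0,0],"turn":0},
  {"linear":[0,0,0],"turn":0},
  {"linear":[0,0,0],"turn":0},
  {"linear":[0,0,0],"turn":0},
  {"linear":[0,0,0],"turn":0},
], jaw=-1)

```text
t: 4.15
ee_pos: [492.5, -303.3, 104.1]
orientation: [-2.255, -2.187, 0.0]
ft_force: [-0.0, -0.7, 0.3]
width: 17.8
grasp_force: 30.0
```

Emit:
arm_command([
  {"linear":[0,0,-0.005],"turn":0},
  {"linear":[0,0,-0.01],"turn":0},
  {"linear":[0,0,-0.014],"turn":0},
  {"linear":[0,0,-0.016],"turn":0},
  {"linear":[0,0,-0.016],"turn":0},
  {"linear":[0,0,-0.016],"turn":0},
  {"linear":[0,0,-0.016],"turn":0},
  {"linear":[0,0,-0.01],"turn":0},
  {"linear":[0,0,0],"turn":0},
  {"linear":[0,0,0],"turn":0},
])

```text
t: 5.15
ee_pos: [492.5, -303.2, 207.3]
orientation: [2.255, 2.187, 0.0]
ft_force: [0.1, -0.2, -4.2]
width: 17.8
grasp_force: 30.0
```

```bash
python3 - <<'E'
from h import *
im=snap('wrist','w1'); s=snap('side','s1');o=ctrl.get_obs();print(o['ee_pos'],o['ft_force'],o['moment'],o['width'],o['grasp_force'])
cv2.imwrite('pics/w1b.png',np.hstack([cv2.resize(im['frame'][0:300,150:350],(400,600)),cv2.resize(s['frame'][170:320,200:300],(400,600),interpolation=cv2.INTER_CUBIC)]))
E
```

```text
[ 492.11039545 -303.01191353  206.45792677] [-0.2148394  -0.22264399 -3.95113148] [-0.30922811 -0.04080544  0.00897961] 17.871427021222917 29.993182718753815
```

View pics/w1b.png

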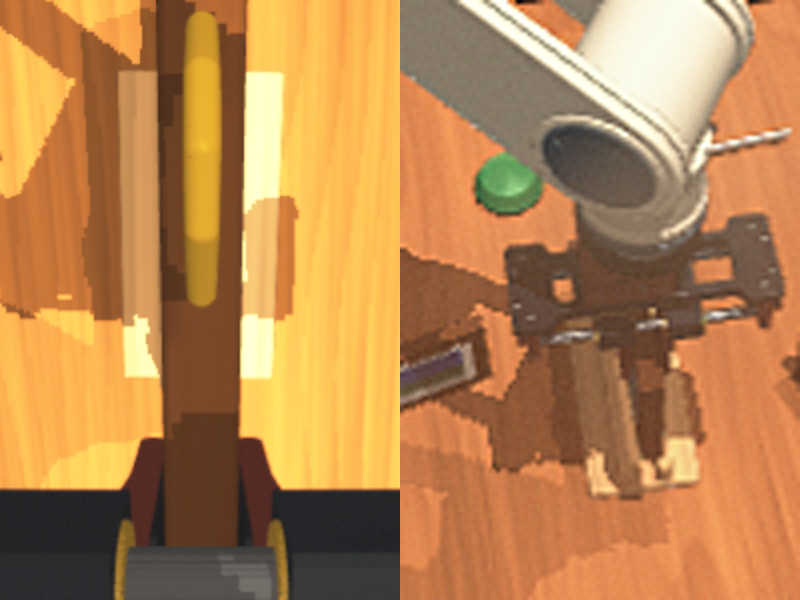

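```bash
python3 - <<'E'
from h import *
np.set_printoptions(precision=1,suppress=True)
im=load('w1');tcp=np.array([492.2,-303.1,206.8])
yaw=-.0295; ex=np.array([np.cos(yaw),np.sin(yaw),0]);ey=np.array([-np.sin(yaw),np.cos(yaw),0]);ez=np.array([0,0,1.])
# pts at frame coords y,z rel. to top of frame at tcp side; TCP 18 below top edge
th=np.linspace(0,np.pi,60)
for sag in(0,.02,.05):
  for L in (78,81,84):
    q=np.array([[L+22.5*np.cos(a),18+25+22.5*np.sin(a)] for a in th]+[[L+22.5,18+5],[L-22.5,18+5]])
    c,s=np.cos(sag),np.sin(sag)
    P=tcp+np.outer(q[:,0]*c+q[:,1]*s,ey)+np.outer(-q[:,0]*s+q[:,1]*c,ez)
    p=proj(im,P); print(sag,L,p[:,1].min(),p[:,1].max(),'u',p[30,0])
E
```

```text
0 78 7.412645026272742 155.90448129471136 u 244.62718713491824
0 81 -4.12649753233336 147.02718501684768 u 244.56666758173193
0 84 -15.911221763655817 138.08548152349505 u 244.50569981691444
0.02 78 6.263032074243142 152.89315509669026 u 244.71890531438117
0.02 81 -5.048022610097917 144.12389973004343 u 244.66497814913862
0.02 84 -16.522316528435397 135.28145718338993 u 244.61080020361706
0.05 78 4.816120155873136 148.70074478446557 u 244.85558103153141
0.05 81 -6.075823971691307 140.08407155184665 u 244.81088824191608
0.05 84 -17.14185469419556 131.95792932664324 u 244.76617675390582
```

Frame held with little sag (about 0.02 rad), weight about 4.1 N; loop in the wrist crop is at x≈202, y 12–305. Now carry it to 60 mm in front of the hook.

Emit:
arm_command([
  {"linear":[0.0,0,-0.002],"turn":0.0135},
  {"linear":[0.012,0.004,0],"turn":0},
  {"linear":[0.03,0.004,0],"turn":0},
  {"linear":[0.04,0.004,0],"turn":0},
  {"linear":[0.045,0.005,0],"turn":0},
  {"linear":[0.045,0.005,0],"turn":0},
  {"linear":[0.045,0.005,0],"turn":0},
  {"linear":[0.045,0.005,0],"turn":0},
  {"linear":[0.045,0.005,0],"turn":0},
  {"linear":[0.045,0.005,0],"turn":0},
])

```text
t: 6.25
ee_pos: [549.6, 49.1, 209.0]
orientation: [-2.269, -2.172, 0.001]
ft_force: [0.4, 0.0, -3.8]
width: 17.7
grasp_force: 30.0
```

Emit:
arm_command([
  {"linear":[0.04,0.0046,0],"turn":0},
  {"linear":[0.035,0,0],"turn":0},
  {"linear":[0.025,0,0],"turn":0},
  {"linear":[0.018,0,0],"turn":0},
  {"linear":[0.01,0,0],"turn":0},
  {"linear":[0.0074,0,0],"turn":0},
  {"linear":[0,0,0],"turn":0},
  {"linear":[0,0,0],"turn":0},
  {"linear":[0,0,0],"turn":0},
  {"linear":[0,0,0],"turn":0},
])

```text
t: 7.25
ee_pos: [560.7, 180.8, 209.2]
orientation: [2.271, 2.171, -0.0]
ft_force: [0.3, -0.3, -3.5]
width: 17.9
grasp_force: 30.0
```

```bash
python3 - <<'E'
from h import *
im=snap('wrist','w2'); s=snap('side','s2');o=ctrl.get_obs();print(o['ee_pos'],o['ft_force'],o['moment'],o['orientation'])
cv2.imwrite('pics/w2b.png',np.hstack([cv2.resize(im['frame'][0:300,150:350],(400,600)),cv2.resize(s['frame'][75:175,225:292],(400,600),interpolation=cv2.INTER_CUBIC)]))
E
```

```text
[560.69502297 180.99540955 209.23168846] [ 1.09898556  0.32591546 -4.2349205 ] [-0.32738996 -0.09781058  0.04886428] [2.27064889e+00 2.17106820e+00 6.57793681e-06]
```

View pics/w2b.png

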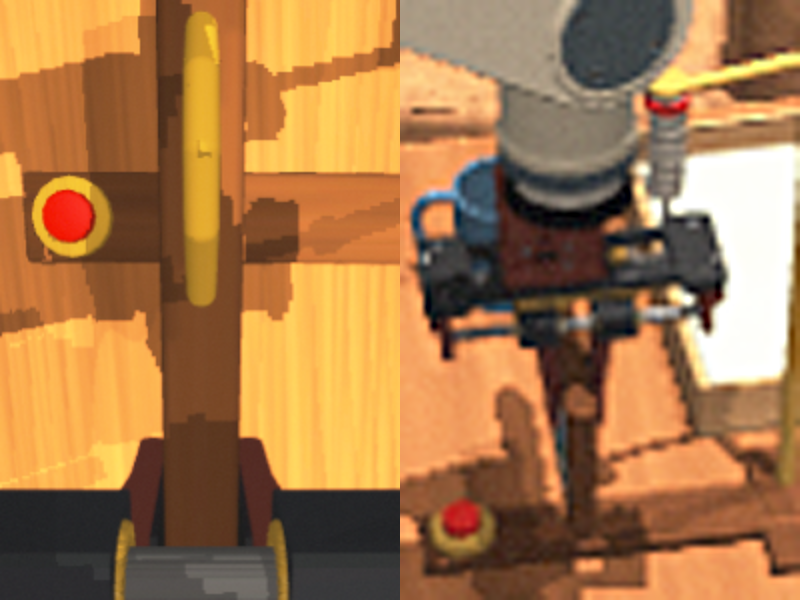

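Loop still at crop (202, 12–305); scale foot runs level at y≈217, button at (68,215). The hook is right of the crop; look there.

```bash
python3 - <<'E'
from h import *
np.set_printoptions(precision=1,suppress=True)
im=load('w2')
cv2.imwrite('pics/w2c.png',cv2.resize(im['frame'][0:200,232:512],(800,571)))
b=tri((load('t0'),(183.6,215.4)),(load('s0'),(235,160.6)))
print('button seen in wrist', onz(im,(150+68/2,215/2),34), b)
print('pred seat/shank/tip', proj(im,[[622,257.9,245],[633,257.4,260],[609,258.4,260],[633,257.4,293]]))
for z in (266,268,270): print('loop',onz(im,(251,79),z))
E
```

```text
button seen in wrist [494.8 264.2  34. ] [492.4 263.2  34.3]
pred seat/shank/tip [[410.2  85.4]
 [471.3  80.6]
 [394.4  79.7]
 [590.8  60.9]]
loop [565.5 259.5 266. ]
loop [565.5 259.3 268. ]
loop [565.5 259.  270. ]
```

View pics/w2c.png

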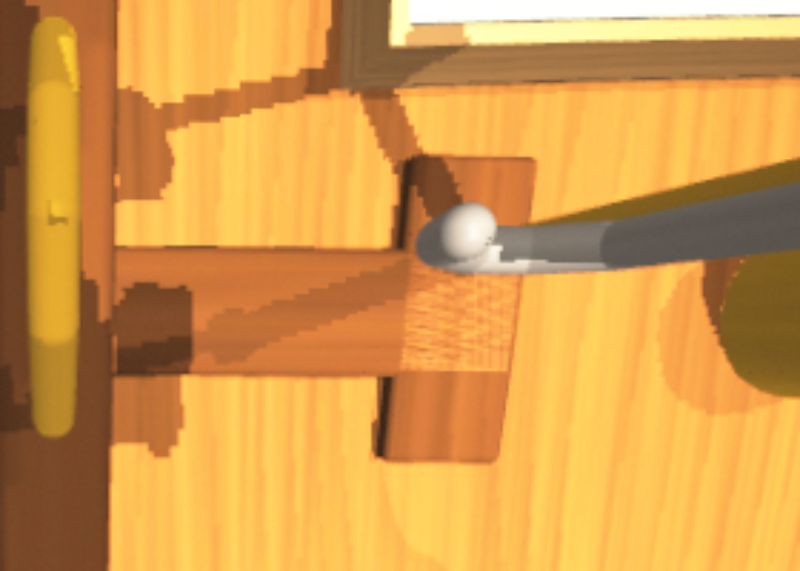

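Hook tip ball at crop (470,231), loop at (53, 18–437): offset along the scale's x to the seat about 57.5 mm, lateral error under 1 mm. Moving in over the tip.

Emit:
arm_command([
  {"linear":[0,0.005,0],"turn":0},
  {"linear":[0,0.008,0],"turn":0},
  {"linear":[0,0.01,0],"turn":0},
  {"linear":[0,0.01,0],"turn":0},
  {"linear":[0,0.01,0],"turn":0},
  {"linear":[0,0.0075,0],"turn":0},
  {"linear":[0,0.005,0],"turn":0},
  {"linear":[0,0.002,0],"turn":0},
  {"linear":[0,0,0],"turn":0},
  {"linear":[0,0,0],"turn":0},
])

```text
t: 8.35
ee_pos: [617.7, 179.0, 209.1]
orientation: [-2.27, -2.172, 0.001]
ft_force: [-0.1, -0.5, -3.6]
width: 17.8
grasp_force: 30.0
```

```bash
python3 - <<'E'
from h import *
im=snap('wrist','w3'); s=snap('side','s3');o=ctrl.get_obs();print(o['ee_pos'],o['ft_force'],o['moment'])
cv2.imwrite('pics/w3b.png',np.hstack([cv2.resize(im['frame'][0:200,170:370],(400,400)),cv2.resize(s['frame'][75:175,225:325],(400,400),interpolation=cv2.INTER_CUBIC)]))
E
```

```text
[617.71593937 179.06272122 209.20963082] [ 0.85926676 -0.19725118 -3.79548533] [-0.32857992 -0.05711342  0.04825153]
```

View pics/w3b.png

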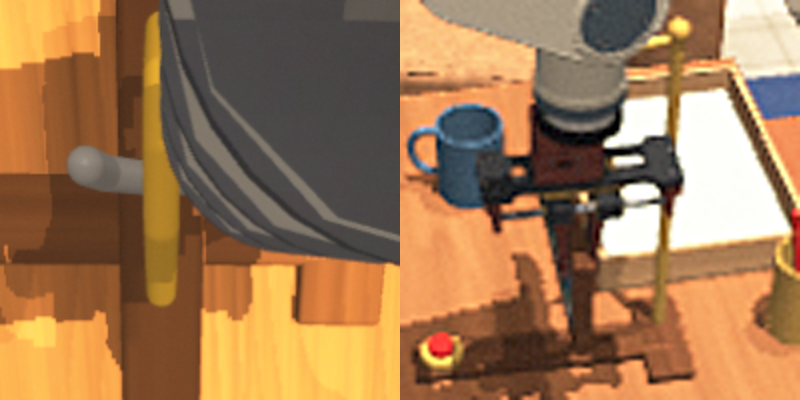

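The bar (x≈161 in the crop) is past the hook tip ball (87,165) and above the throat. Lowering slowly.

Emit:
arm_command([
  {"linear":[0,0.001,0.002],"turn":0},
  {"linear":[0,0,0.0025],"turn":0},
  {"linear":[0,0,0.0025],"turn":0},
  {"linear":[0,0,0.0025],"turn":0},
  {"linear":[0,0,0.0025],"turn":0},
  {"linear":[0,0,0.0025],"turn":0},
  {"linear":[0,0,0.0025],"turn":0},
  {"linear":[0,0,0.0025],"turn":0},
  {"linear":[0,0,0.002],"turn":0},
  {"linear":[0,0,0.002],"turn":0},
])

```text
t: 9.45
ee_pos: [619.1, 179.0, 185.5]
orientation: [-2.27, -2.172, -0.0]
ft_force: [-0.3, -0.2, -4.5]
width: 17.9
grasp_force: 30.0
```

Emit:
arm_command([
  {"linear":[0,0,0.0015],"turn":0},
  {"linear":[0,0,0.0015],"turn":0},
  {"linear":[0,0,0.0015],"turn":0},
  {"linear":[0,0,0.0015],"turn":0},
  {"linear":[0,0,0.0015],"turn":0},
  {"linear":[0,0,0.0015],"turn":0},
  {"linear":[0,0,0.0015],"turn":0},
  {"linear":[0,0,0.0015],"turn":0},
  {"linear":[0,0,0.0015],"turn":0},
  {"linear":[0,0,0],"turn":0},
])

```text
t: 10.45
ee_pos: [619.0, 179.0, 172.0]
orientation: [-2.27, -2.172, 0.0]
ft_force: [0.5, -0.3, -2.3]
width: 17.8
grasp_force: 30.0
```

```bash
python3 - <<'E'
from h import *
o=ctrl.get_obs();print(o['t'],o['ee_pos'],o['ft_force'],o['moment'])
E
```

```text
10.45 [619.01621297 178.97232571 171.98328856] [ 0.52976874 -0.2569895  -2.28962083] [-0.25721504 -0.08312884 -0.03666082]
```

Emit:
arm_command([
  {"linear":[0,0,0.002],"turn":0},
  {"linear":[0,0,0.002],"turn":0},
  {"linear":[0,0,0.002],"turn":0},
  {"linear":[0,0,0.002],"turn":0},
  {"linear":[0,0,0.002],"turn":0},
  {"linear":[0,0,0.002],"turn":0},
  {"linear":[0,0,0.002],"turn":0},
  {"linear":[0,0,0.002],"turn":0},
  {"linear":[0,0,0.002],"turn":0},
  {"linear":[0,0,0],"turn":0},
])

```text
t: 11.45
ee_pos: [619.1, 179.0, 154.0]
orientation: [-2.27, -2.172, -0.0]
ft_force: [0.1, 0.5, -0.9]
width: 17.9
grasp_force: 30.0
```

```bash
cat > avg.py <<'E'
from h import *
np.set_printoptions(precision=3,suppress=True)
F=[]
for i in range(12):
    ctrl.get_image('side'); o=ctrl.get_obs(); F.append(np.r_[o['ee_pos'],o['ft_force'],o['moment']])
F=np.array(F);print(o['t'],F.mean(0),F.std(0)[3:])
E
python3 avg.py
```

```text
12.05 [619.099 179.012 154.256  -0.28    0.369  -0.562  -0.059  -0.048   0.013] [0.279 0.635 0.323 0.024 0.029 0.018]
```

Emit:
arm_command([
  {"linear":[0,0,0.001],"turn":0},
  {"linear":[0,0,0.001],"turn":0},
  {"linear":[0,0,0.001],"turn":0},
  {"linear":[0,0,0.001],"turn":0},
  {"linear":[0,0,0.001],"turn":0},
  {"linear":[0,0,0.001],"turn":0},
  {"linear":[0,0,0],"turn":0},
])

```text
t: 12.75
ee_pos: [619.1, 179.0, 148.0]
orientation: [-2.27, -2.172, 0.0]
ft_force: [0.1, 0.6, 0.4]
width: 18.0
grasp_force: 30.0
```

```bash
python3 avg.py; python3 avg.py
```

```text
13.35 [619.063 178.997 148.204   0.262   0.78    0.067   0.02   -0.082   0.008] [0.599 0.48  0.664 0.036 0.034 0.02 ]
13.95 [619.057 178.986 148.188   0.191   0.895   0.107   0.036  -0.081   0.002] [0.584 0.615 0.524 0.03  0.028 0.018]
```

Emit:
arm_command([
  {"linear":[0.0005,0,0],"turn":0},
  {"linear":[0.0005,0,0],"turn":0},
  {"linear":[0.0005,0,0],"turn":0},
  {"linear":[0.0005,0,-0.0005],"turn":0},
  {"linear":[0,0,-0.0005],"turn":0},
  {"linear":[0,0,0],"turn":0},
])

```text
t: 14.55
ee_pos: [619.0, 180.4, 149.1]
orientation: [2.27, 2.172, -0.001]
ft_force: [0.0, -4.8, -0.0]
width: 17.8
grasp_force: 30.0
```

```bash
python3 avg.py
```

```text
15.15 [618.948 180.507 149.037  -0.445  -5.607  -0.092  -0.605  -0.029   0.007] [0.435 0.383 0.523 0.019 0.018 0.03 ]
```

Emit:
arm_command([
  {"linear":[-0.0005,0,0],"turn":0},
  {"linear":[-0.0005,0,0],"turn":0},
  {"linear":[-0.0005,0,0],"turn":0},
  {"linear":[-0.0002,0,0],"turn":0},
  {"linear":[0,0,0],"turn":0},
  {"linear":[0,0,0],"turn":0},
])

```text
t: 15.75
ee_pos: [619.2, 179.6, 149.3]
orientation: [2.27, 2.172, 0.001]
ft_force: [0.1, 0.7, -0.7]
width: 17.8
grasp_force: 30.0
```

```bash
python3 avg.py
```

```text
16.35 [619.115 179.34  149.212  -0.033   0.901  -0.106   0.045  -0.079   0.006] [0.627 0.374 0.562 0.024 0.03  0.036]
```

Emit:
arm_command([
  {"linear":[0.0003,0,0],"turn":0},
  {"linear":[0,0,0],"turn":0},
  {"linear":[0,0,0],"turn":0},
])

```text
t: 16.65
ee_pos: [619.1, 179.4, 149.1]
orientation: [2.27, 2.172, -0.0]
ft_force: [0.4, 0.1, -0.3]
width: 18.0
grasp_force: 30.0
```

```bash
python3 avg.py
```

```text
17.25 [619.07  179.481 149.166   0.025  -0.853  -0.229  -0.186  -0.082  -0.035] [0.512 0.422 0.428 0.035 0.026 0.03 ]
```

Emit:
arm_command([
  {"linear":[-0.00015,0,0.0005],"turn":0},
  {"linear":[0,0,0.0005],"turn":0},
  {"linear":[0,0,0],"turn":0},
  {"linear":[0,0,0],"turn":0},
])

```text
t: 17.65
ee_pos: [619.1, 179.5, 148.2]
orientation: [-2.27, -2.172, -0.0]
ft_force: [0.8, -1.4, -0.1]
width: 17.7
grasp_force: 30.0
```

```bash
python3 avg.py
```

```text
18.25 [619.081 179.453 148.199  -0.18   -0.794  -0.151  -0.128  -0.091  -0.011] [0.404 0.45  0.767 0.031 0.021 0.034]
```

Emit:
arm_command([
  {"linear":[-0.0001,0,0],"turn":0},
  {"linear":[0,0,0],"turn":0},
  {"linear":[0,0,0],"turn":0},
  {"linear":[0,0,0],"turn":0},
  {"linear":[0,0,0],"turn":0},
  {"linear":[0,0,0],"turn":0},
  {"linear":[0,0,0],"turn":0},
  {"linear":[0,0,0],"turn":0},
  {"linear":[0,0,0],"turn":0},
  {"linear":[0,0,0],"turn":0},
], jaw=1)

```text
t: 19.25
ee_pos: [619.1, 179.3, 148.2]
orientation: [-2.27, -2.172, -0.0]
ft_force: [-0.4, -1.3, -0.1]
width: 87.2
grasp_force: 0.0
```

```bash
python3 - <<'E'
from h import *
im=snap('wrist','w4'); s=snap('side','s4');o=ctrl.get_obs();print(o['ee_pos'],o['ft_force'],o['width'])
cv2.imwrite('pics/w4b.png',np.hstack([cv2.resize(im['frame'],(400,300)),cv2.resize(s['frame'][75:175,225:325],(300,300),interpolation=cv2.INTER_CUBIC)]))
E
```

```text
[619.0422035  179.32632749 148.16864275] [-0.51517352 -0.58802669 -0.23930123] 87.80793565417522
```

View pics/w4b.png

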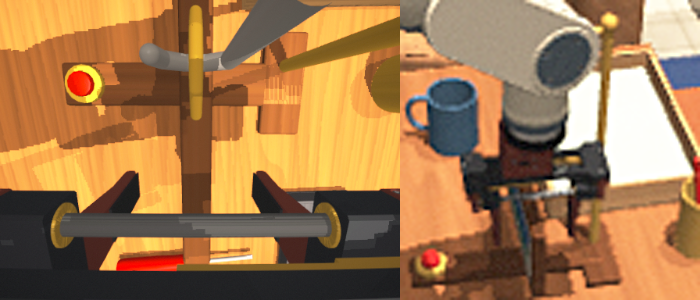

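The wrist view shows the loop on the hook, fingers open with the frame free between them. Retreating up, then over the button with fingers shut.

Emit:
arm_command([
  {"linear":[0,0,-0.005],"turn":0},
  {"linear":[0,0,-0.01],"turn":0},
  {"linear":[0,0,-0.015],"turn":0},
  {"linear":[0,0,-0.02],"turn":0},
  {"linear":[0,0,-0.015],"turn":0},
  {"linear":[0,0,-0.005],"turn":0},
  {"linear":[0,0,0],"turn":0},
  {"linear":[0,-0.02,0],"turn":0},
  {"linear":[0,-0.03,0],"turn":0},
  {"linear":[0,-0.03,0],"turn":0},
])

```text
t: 20.35
ee_pos: [537.7, 182.6, 217.1]
orientation: [-2.27, -2.171, 0.002]
ft_force: [-0.4, 0.4, -0.8]
width: 88.1
grasp_force: 0.0
```

Emit:
arm_command([
  {"linear":[0,-0.03,0],"turn":0},
  {"linear":[0.01,-0.0191,0],"turn":0},
  {"linear":[0.02,0,0],"turn":0},
  {"linear":[0.025,0,0],"turn":0},
  {"linear":[0.015,0,0],"turn":0},
  {"linear":[0.0086,0,0],"turn":0},
  {"linear":[0,0,0],"turn":0},
  {"linear":[0,0,0],"turn":0},
  {"linear":[0,0,0],"turn":0},
  {"linear":[0,0,0],"turn":0},
], jaw=-1)

```text
t: 21.35
ee_pos: [493.6, 262.8, 218.1]
orientation: [-2.271, -2.171, 0.0]
ft_force: [-0.2, 0.8, -0.3]
width: 11.4
grasp_force: 0.0
```

```bash
python3 - <<'E'
from h import *
np.set_printoptions(precision=1,suppress=True)
im=snap('wrist','w5'); o=ctrl.get_obs();print(o['t'],o['ee_pos'],o['width'],o['ft_force'])
f=im['frame'].astype(int);m=(f[...,2]>150)&(f[...,1]<70)&(f[...,0]<70)
n,l,st,c=cv2.connectedComponentsWithStats(m.astype(np.uint8))
for i in range(1,n):
    if st[i,4]>100: print(st[i],onz(im,c[i],34))
# motion of the hanging frame: successive side images
a=ctrl.get_image('side')['frame'].astype(int)
for _ in range(8): b=ctrl.get_image('side')['frame'].astype(int)
d=np.abs(a-b)[75:190,225:330]; print('diff',d.max(),(d>40).sum())
E
```

```text
21.4 [493.6 262.9 218.2] 7.7301974512648215 [ 0.6 -0.4 -0.2]
[239 167  22  22 128] [490.  265.4  34. ]
diff 231 293
```

```bash
python3 - <<'E'
from h import *
fs=[ctrl.get_image('side')['frame'].astype(int) for _ in range(12)]
for k in (1,3,6,11):
    d=np.abs(fs[0]-fs[k]).max(2)>40; ys,xs=np.nonzero(d); print(k,d.sum(), (xs.min(),xs.max(),ys.min(),ys.max()) if d.any() else '')
o=ctrl.get_obs();print(o['t'],o['width'])
E
```

```text
1 9 (np.int64(75), np.int64(270), np.int64(1), np.int64(192))
3 17 (np.int64(43), np.int64(270), np.int64(9), np.int64(192))
6 21 (np.int64(97), np.int64(270), np.int64(23), np.int64(192))
11 27 (np.int64(75), np.int64(273), np.int64(1), np.int64(192))
22.45 0.2211991266686922
```

Emit:
arm_command([
  {"linear":[0,0,0.01],"turn":0},
  {"linear":[0,0,0.02],"turn":0},
  {"linear":[0,0,0.025],"turn":0},
  {"linear":[0,0,0.03],"turn":0},
  {"linear":[0,0,0.03],"turn":0},
  {"linear":[0,0,0.02],"turn":0},
  {"linear":[0,0,0.015],"turn":0},
  {"linear":[0,0,0.005],"turn":0},
  {"linear":[0,0,0],"turn":0},
  {"linear":[0,0,0],"turn":0},
])

```text
t: 23.45
ee_pos: [494.1, 263.8, 63.9]
orientation: [2.269, 2.172, 0.002]
ft_force: [0.1, 0.4, -0.4]
width: 0.3
grasp_force: 0.0
```

```bash
python3 avg.py; python3 - <<'E'
from h import *
fs=[cv2.GaussianBlur(ctrl.get_image('side')['frame'].astype(np.float32),(3,3),0) for _ in range(24)]
for k in (1,6,12,18,23):
    d=np.abs(fs[0]-fs[k]).max(2)[75:190,225:330]; print(k,(d>15).sum(),d.max())
E
```

```text
24.05 [493.875 263.7    63.75   -0.023  -0.137   0.187  -0.04   -0.082  -0.015] [0.575 0.562 0.43  0.021 0.033 0.029]
1 8 18.1875
6 14 36.5
12 31 30.25
18 20 34.375
23 11 37.6875
```

Emit:
arm_command([
  {"linear":[0,0,0.003],"turn":0},
  {"linear":[0,0,0.003],"turn":0},
  {"linear":[0,0,0.003],"turn":0},
  {"linear":[0,0,0.002],"turn":0},
  {"linear":[0,0,0],"turn":0},
  {"linear":[0,0,0],"turn":0},
])

```text
t: 25.85
ee_pos: [493.4, 263.5, 52.1]
orientation: [-2.27, -2.172, 0.001]
ft_force: [-0.9, -0.7, 2.2]
width: 0.6
grasp_force: 0.8
```

```bash
python3 avg.py
```

```text
26.45 [493.449 263.476  52.217  -0.884  -0.461   1.406  -0.114   0.08    0.013] [0.485 0.389 0.366 0.021 0.049 0.032]
```

Emit:
arm_command([
  {"linear":[0,0,0.001],"turn":0},
  {"linear":[0,0,0.001],"turn":0},
  {"linear":[0,0,0.001],"turn":0},
  {"linear":[0,0,0.001],"turn":0},
  {"linear":[0,0,0.0005],"turn":0},
  {"linear":[0,0,0],"turn":0},
])

```text
t: 27.05
ee_pos: [493.5, 263.5, 47.6]
orientation: [-2.27, -2.172, 0.0]
ft_force: [-1.4, -1.2, 3.8]
width: 0.7
grasp_force: 1.8
```

```bash
python3 avg.py
```

```text
27.65 [493.516 263.516  47.705  -1.745  -0.991   3.742  -0.192   0.247   0.005] [0.358 0.483 0.586 0.034 0.036 0.022]
```

Emit:
arm_command([
  {"linear":[0,0,0.0005],"turn":0},
  {"linear":[0,0,0.0005],"turn":0},
  {"linear":[0,0,0.0003],"turn":0},
  {"linear":[0,0,0],"turn":0},
  {"linear":[0,0,0],"turn":0},
])

```text
t: 28.15
ee_pos: [493.6, 263.6, 47.2]
orientation: [2.27, 2.172, 0.0]
ft_force: [-4.5, -1.6, 12.6]
width: 0.4
grasp_force: 6.5
```

```bash
python3 avg.py
```

```text
28.75 [493.556 263.538  47.167  -4.16   -2.026  12.985  -0.43    0.69    0.004] [0.403 0.59  0.526 0.03  0.032 0.023]
```

Stop reached (13 N): the button is fully down. Releasing.

Emit:
arm_command([
  {"linear":[0,0,-0.003],"turn":0},
  {"linear":[0,0,-0.004],"turn":0},
  {"linear":[0,0,-0.008],"turn":0},
  {"linear":[0,0,-0.015],"turn":0},
  {"linear":[0,0,-0.02],"turn":0},
  {"linear":[0,0,-0.02],"turn":0},
  {"linear":[0,0,-0.01],"turn":0},
  {"linear":[0,0,0],"turn":0},
  {"linear":[0,0,0],"turn":0},
  {"linear":[0,0,0],"turn":0},
])

```text
t: 29.75
ee_pos: [493.0, 263.3, 125.6]
orientation: [-2.269, -2.172, 0.002]
ft_force: [-0.0, 1.1, 0.2]
width: 0.3
grasp_force: 0.0
```

```bash
python3 avg.py; python3 - <<'E'
from h import *
s=ctrl.get_image('side')['frame'].astype(int); a=load('s4')['frame'].astype(int)
d=[np.abs(cv2.GaussianBlur((ctrl.get_image('side')['frame'].astype(int)-s).astype(np.float32),(3,3),0))[75:190,225:330].max() for _ in range(12)]
print(max(d)); print(ctrl.close_job())
E
```

```text
Traceback (most recent call last):
  File "avg.py", line 5, in <module>
    ctrl.get_image('side'); o=ctrl.get_obs(); F.append(np.r_[o['ee_pos'],o['ft_force'],o['moment']])
    ~~~~~~~~~~~~~~^^^^^^^^
ValueError: 200 camera calls are used up
Traceback (most recent call last):
ValueError: 200 camera calls are used up
```

Emit:
arm_command([
  {"linear":[0,0,0],"turn":0},
  {"linear":[0,0,0],"turn":0},
  {"linear":[0,0,0],"turn":0},
  {"linear":[0,0,0],"turn":0},
  {"linear":[0,0,0],"turn":0},
  {"linear":[0,0,0],"turn":0},
  {"linear":[0,0,0],"turn":0},
  {"linear":[0,0,0],"turn":0},
  {"linear":[0,0,0],"turn":0},
  {"linear":[0,0,0],"turn":0},
])

```text
t: 31.3
ee_pos: [493.5, 263.5, 126.4]
orientation: [-2.27, -2.172, -0.0]
ft_force: [-0.5, -0.7, -0.2]
width: 0.3
grasp_force: 0.0
```

```bash
python3 -c "
from workcell import ctrl
print(ctrl.close_job())"
```

```text
the job is handed in; nothing more can be done
None
```

The picture (about 4 N, roughly 0.4 kg) was hung on the scale hook and let go, the lock button was pressed to its stop and released, and the job was handed in at about 31 s; no verdict came back, and with the camera calls used up I could not look at it after the press.

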